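# Zero the bench scale with the tin on it

### The arm

A 6-joint arm with a two-finger parallel gripper is mounted at the origin on a cart in front of the work surface, level with it; the furniture and walls round the work are solid. World frame = base frame: x ahead of the robot, y to its left, z up, the work surface at z = 0. Lengths are in mm, angles in rad, forces in N, time in s.
With the tool pointing down it reaches from about 350 to 1000 mm from the base axis. Payload 7.1 kg.
Tool frame: the origin (TCP) lies at the very end of the fingers, on their centre line; the grasp point (between the pads) lies 19 mm behind it; z points along the fingers, y is the line along which they close (so a half turn about z gives the same grasp; the last joint's range is limited). The gripper opens to 85 mm and grips with 20 to 120 N. Pads are 22 mm wide; open, the fingers measure 114 mm over their backs; the gripper's body (76 mm by 85 mm) begins 54 mm behind the grasp point. The pads swing forward as they close: fully open they stand 13 mm farther back than shut.
Start: joints at [-0.019, 0.423, 1.63, -0, 1.089, -0.019], TCP at [624.984, 0.026, 231.319] pointing down, gripper open.
Joint ranges: [-3, 3], [-0.9, 2.11], [0.09, 2.58], [-1.31, 4.45], [0.11, 2.69], [-2.54, 2.54]. Speed limits (rad/s): [2.39, 2.39, 3.01, 3.14, 3.14, 3.14].

### API

Orientations are given as a unit quaternion [x, y, z, w].
In Python, from plant import bot, optics gives the robot as it stands.
- The arm moves only by the shell command python3 -m handwheel 'ROWS' [FORCE]. ROWS is JSON, a list of rows, each a list of 5 numbers: the opening, from 0 (shut) to 1 (fully open), then the shift along the tool's x, y, z in m, then the turn about the tool's z in degrees. In form: [[claw, tx, ty, tz, turn], ...]. A call has 1 to 5 rows; each row shifts and turns the commanded pose from where the row before left it, along the tool's axes as they then stand; what a row does not reach is not made up. A row lasts 1/8 s, in which the tool goes at most 62.5 mm and 10.7 degrees, less where a joint would pass 70% of its speed; a pose out of reach is approached as far as the arm can. A call with a gripper value outside its range is refused whole. The fingers move at their own pace and stop on an object; FORCE is the grip in N (left out, the last holds). Time passes only in rows, so rows that do not move let the fingers close. It gives the time, the measured TCP pose, the force, the opening and the grip force at its end, in the units of the state.
- bot.state(): the state, without advancing time (a new reading comes with each control period).
- optics.grab_frame(name): name is "scene" or "side" or "wrist"; returns the picture (420x560x3 uint8, blue, green, red); there is no depth.
- optics.calibration(name): a dict with "fx", "fy", "cx", "cy" (pixels), "eye" and "attitude" of the camera in the world. Camera axes: x right, y down, z forward; pixel columns grow to the right and rows downward; lengths in mm; the calibration is good to about 2 mm. A picture is of the moment at which its call begins: read the wrist's pose just before it. calibration takes no time and is no camera call; for the wrist camera it gives the pose at the moment of the call.
- bot.sign_off(): hands the job in; it is judged then, once.
The state is a dict: "time": time; "joint_pos": joint angles; "joint_velocities": joint speeds; "joint_torque": joint torques, N m; "eef_pos": TCP position; "tool_rot": TCP orientation; "ft_force": force on the tool from outside, world axes, zero at the start; "moment": the same for the moment, N m; "gripper_width": opening from 0.0 (shut) to 1.0 (fully open); "gripper_force": force on a finger pad.
Only numpy, scipy, OpenCV 4.12 (cv2) and the standard library are available. Lean on these libraries where they do the work, as an engineer would, in place of code of your own. Each camera call takes 0.05 s, during which the arm holds its last target. There are 200 camera calls.

### The job

Zero the bench scale with the round tin standing on it: with the fingertips tap the bare part of the weighing pan lightly to wake the scale and let the pan come up again, then press the long bar key well in with a light push, and after it the round key in the same way (both keys stay in by themselves). Leave the square key and the tin alone, never force the pan down near its stop, pick nothing up, and leave the things round the scale where they are.

Things in the scene. Friction and masses are not known exactly. Their poses are not given: they have to be found in the camera images.
- scale: grey bench scale, 185 mm (its x) by 200 mm (its y), fixed to the bench; origin at the centre of its underside on the bench, z up, x from the key row towards the pan, y to the left seen from the key side. Case top 40 mm above the bench; key row along the front, then a flat display strip, then the pan
- pan_top (a point): centre of the top face of the scale's flat steel weighing pan, 105 mm (scale x) by 190 mm (scale y), 4 mm thick, 36 mm in +x from the scale's origin, top face 56 mm above the bench when up. The tin stands on it, up to 45 mm to either side of this point along y; the rest of the pan is bare
- pan (a joint): how far the pan is pressed down, m: 0 = up (as at the start), 0.008 = hard stop. It is sprung: it starts to give at about 1 N, then takes 1.2 N more per mm and moves level wherever it is pressed. A tap counts from 2 mm (about 3 to 4 N); past 6.5 mm is too hard
- bar_base: the bar key's fixed seat in the top of the scale; origin on the case's top face (40 mm above the bench) under the centre of the key; z up, x and y as the scale's. The three keys sit in a row along the scale's y, 62 mm apart, 70 mm in front of (-x of) the scale's origin; which key has which place varies
- round_base: the round key's fixed seat in the top of the scale; origin on the case's top face (40 mm above the bench) under the centre of the key; z up, x and y as the scale's. The three keys sit in a row along the scale's y, 62 mm apart, 70 mm in front of (-x of) the scale's origin; which key has which place varies
- square_base: the square key's fixed seat in the top of the scale; origin on the case's top face (40 mm above the bench) under the centre of the key; z up, x and y as the scale's. The three keys sit in a row along the scale's y, 62 mm apart, 70 mm in front of (-x of) the scale's origin; which key has which place varies
- bar_top (a point): centre of the top of the long bar key, black, 15 mm (scale x) by 46 mm (scale y), top 10 mm above the case when out, 50 mm above the bench
- round_top (a point): centre of the top of the round key, black, 26 mm across, top 10 mm above the case when out, 50 mm above the bench
- square_top (a point): centre of the top of the square key, black, 18 by 18 mm, top 10 mm above the case when out; not to be touched
- bar_key (a joint): how far the bar key is pushed in, m. It travels 8 mm straight down into the case, slides against a steady friction of about 2.5 N with no spring, and stays where it is pushed; it counts as in from 4 mm. 0 = out (as at the start), 0.008 = hard stop with the cap still 2 mm proud.
- round_key (a joint): how far the round key is pushed in, m. It travels 8 mm straight down into the case, slides against a steady friction of about 2.5 N with no spring, and stays where it is pushed; it counts as in from 4 mm. 0 = out (as at the start), 0.008 = hard stop with the cap still 2 mm proud.
- square_key (a joint): how far the square key is pushed in, m; must stay out (0). Same action as the other two
- tin: low round open brass-coloured tin with wire bits in it, 67 mm across, 20 mm high, loose on the pan; origin at the centre of its underside, z up. Not to be touched
- block: bystander: small dark steel bench block 38x44x22 mm left of the scale; origin at the centre of its underside
- loupe: bystander: folding loupe 25x50x21 mm right of the scale; origin at the centre of its underside
- nose_pliers: bystander: all-steel pliers 52x125x10 mm, lying near the bench edge in front of the scale; origin at the centre of the underside

How it is judged:
By the outcome, as a careful person would: the job done as asked, in the order asked, and still so for the second after the job is handed in, with the robot touching nothing.
It also fails if it takes over 48 s, if anything falls off the work surface, if the arm or the gripper's body presses on something with over 40 N, if the wrist force passes 120 N, or if a joint passes its speed limit or range.

## Working session

There is one attempt and no reset: what is moved stays moved. The work goes in short steps, Python scripts to look and compute and a shell command to move; the robot and the scene stay as the last step left them, time stands still between calls to the robot, and variables do not carry over. Pictures are saved under pics/ and viewed, at most 10 in all, crops included, and the job is handed in when it is done.

```bash
mkdir -p pics; python3 - <<'E'
from plant import bot, optics
import cv2
s=bot.state(); print(s)
for n in ("scene","wrist"):
    print(n,optics.calibration(n)); cv2.imwrite(f"pics/{n}0.png",optics.grab_frame(n))
E
```

```text
{'time': 0.0, 'joint_pos': array([-1.90070773e-02,  4.23851488e-01,  1.63067667e+00, -2.95564490e-06,
        1.08860444e+00, -1.89920191e-02]), 'joint_velocities': array([0.00041395, 0.00010513, 0.00152521, 0.00039405, 0.00018593,
       0.00092553]), 'joint_torque': array([ 6.87376578e-04, -5.57382560e+01, -2.81743366e+01,  7.52266601e-05,
        7.21184188e-03,  1.02962622e-05]), 'eef_pos': array([6.24459398e+02, 3.07839539e-02, 2.30544280e+02]), 'tool_rot': array([ 7.07111410e-01,  7.07101733e-01, -5.34954056e-04, -5.53790961e-04]), 'ft_force': array([0.59481604, 0.22278368, 1.04206981]), 'moment': array([0.00268387, 0.00443477, 0.02428645]), 'gripper_force': 0.0, 'gripper_width': 0.9991410095932385}
scene {'fx': 481.0101019363969, 'fy': 481.0101019363969, 'cx': 276.06377254337616, 'cy': 198.84514317177837, 'eye': array([-127.11846718, -467.96372305,  753.70865918]), 'attitude': array([ 0.77551572, -0.48891442,  0.21686475, -0.33542172])}
wrist {'fx': 325.66690667712396, 'fy': 325.66690667712396, 'cx': 282.3972512920145, 'cy': 213.24983710765787, 'eye': array([623.53868654,  72.27018187, 372.73733052]), 'attitude': array([ 9.89778181e-01,  2.12956450e-04, -1.25299539e-03,  1.42609739e-01])}
```

View pics/scene0.png

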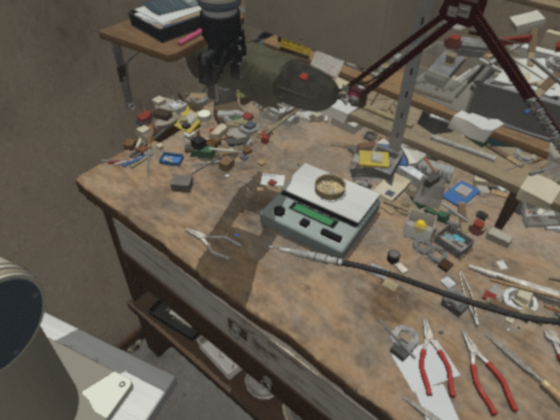

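View pics/wrist0.png

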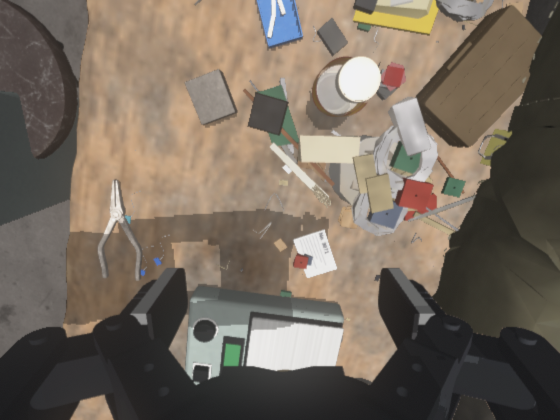

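Scene: round key at (279,211), square (305,223), bar (331,236), tin (329,187). I'll move the arm to −y with the fingers shut so the wrist camera sees the whole scale.

```bash
python3 -m handwheel '[[0,-0.05,0,0,0],[0,-0.05,0,0,0],[0,-0.05,0,0,0],[0,-0.02,0,0,0],[0,0,0,0,0]]' 20
python3 - <<'E'
from plant import bot, optics
import cv2,numpy as np
from scipy.spatial.transform import Rotation as R
c=optics.calibration("wrist");print(c, bot.state()["eef_pos"]); cv2.imwrite("pics/wrist1.png",optics.grab_frame("wrist"))
open("h.py","w").write('''
import numpy as np
from scipy.spatial.transform import Rotation as R
def ray(c,u,v,z):
    d=R.from_quat(c["attitude"]).apply([(u-c["cx"])/c["fx"],(v-c["cy"])/c["fy"],1]); e=np.array(c["eye"])
    return (e+d*(z-e[2])/d[2]).round(1)
''')
from h import ray
c=optics.calibration("scene")
for n,u,v,z in [("round",279,211,50),("square",305,223,50),("bar",331,236,50),("tin",330,187,76)]: print(n,ray(c,u,v,z))
E
```

```text
time: 0.72
eef_pos: [624.7, -170.8, 230.9]
tool_rot: [0.708, 0.706, -0.0, -0.0]
ft_force: [-0.1, 0.0, -0.1]
gripper_width: -0.003
gripper_force: 0.0
{'fx': 325.66690667712396, 'fy': 325.66690667712396, 'cx': 282.3972512920145, 'cy': 213.24983710765787, 'eye': array([623.78240998, -98.65704713, 373.10369894]), 'attitude': array([ 9.89807227e-01, -8.92447444e-04, -9.58405864e-04,  1.42407646e-01])} [ 624.66714792 -170.84249036  230.87760913]
round [ 528.4 -171.    50. ]
square [ 519.8 -233.5   50. ]
bar [ 509.1 -294.    50. ]
tin [ 617.6 -248.7   76. ]
```

View pics/wrist1.png

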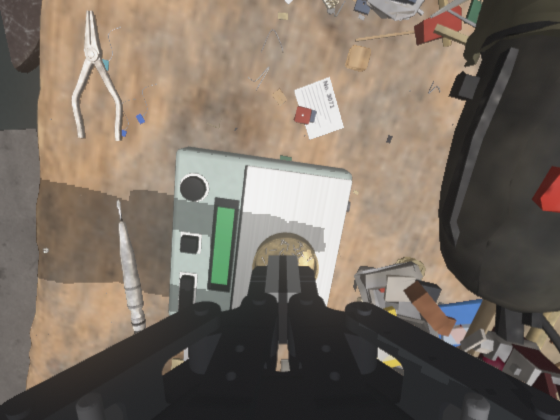

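Wrist view: round key (193,188), square (189,244), bar's top end (187,277); pan corners (245,167) and (351,173); the tin is under the fingers, around (287,262).

```bash
python3 - <<'E'
from plant import bot, optics
from h import ray
import numpy as np
c=optics.calibration("wrist")
P={}
for n,u,v,z in [("round",193,188,50),("square",189.5,244,50),("pc1",245,167,56),("pc2",351,173,56),("tintop",287,234,76),("tinL",252,262,76),("tinR",318,262,76),("barend",187,277,50)]:
    P[n]=ray(c,u,v,z);print(n,P[n])
d=P["round"]-P["square"];print(np.linalg.norm(d),"yaw",np.degrees(np.arctan2(-d[0],d[1])))
d=P["pc2"]-P["pc1"];print(np.linalg.norm(d),"yaw",np.degrees(np.arctan2(d[1],d[0])))
E
```

```text
round [ 532.7 -165.7   50. ]
square [ 524.2 -226.5   50. ]
pc1 [ 586.7 -143.6   56. ]
pc2 [ 690.3 -149.6   56. ]
tintop [ 627.6 -205.7   76. ]
tinL [ 592.9 -235.3   76. ]
tinR [ 658.5 -235.3   76. ]
barend [ 518.3 -265.3   50. ]
61.391286026601534 yaw -7.958519099829201
103.77359972555631 yaw -3.314585820643492
```

```bash
python3 -m handwheel '[[0,0.002,0.01,0.05,-4],[0,0,0,0.05,-4],[0,0,0,0.04,0],[0,0,0,0,0]]'
python3 - <<'E'
from plant import bot, optics
import cv2
print(bot.state()["eef_pos"],bot.state()["tool_rot"])
cv2.imwrite("pics/wrist2.png",optics.grab_frame("wrist"));cv2.imwrite("pics/side2.png",optics.grab_frame("side"))
E
```

```text
time: 1.27
eef_pos: [632.5, -165.4, 88.1]
tool_rot: [0.655, 0.755, -0.001, -0.003]
ft_force: [0.7, 0.7, 0.7]
gripper_width: -0.0
gripper_force: 0.0
[ 632.53608267 -165.44926632   88.06879138] [ 0.65541051  0.75526403 -0.00142667 -0.00335655]
```

View pics/wrist2.png

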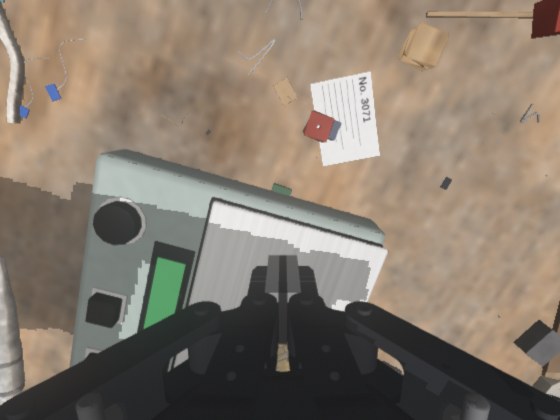

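View pics/side2.png

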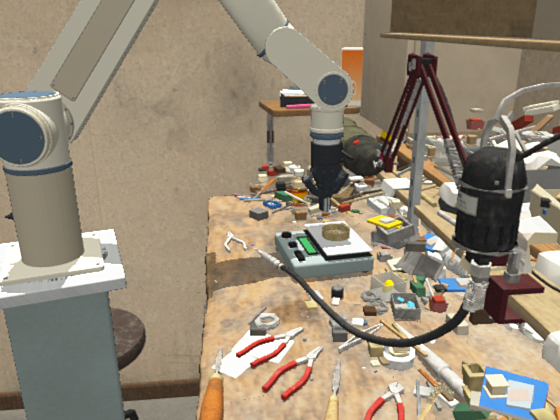

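I turned the wrong way; the scale now looks tilted about 16°. Round key centre (118,222), square (105,309), pan corners (213,199) and (386,248).

```bash
python3 - <<'E'
from plant import bot, optics
from h import ray
import numpy as np
c=optics.calibration("wrist")
P={}
for n,u,v,z in [("round",118,222,50),("square",105,309,50),("pc1",213,199,56),("pc2",386,248,56),("case1",97,157,40)]:
    P[n]=ray(c,u,v,z);print(n,P[n])
d=P["round"]-P["square"];print(np.linalg.norm(d),"yaw",np.degrees(np.arctan2(-d[0],d[1])))
d=P["pc2"]-P["pc1"];print(np.linalg.norm(d),"yaw",np.degrees(np.arctan2(d[1],d[0])))
c=optics.calibration("side")
for n,u,v,z in [("round",288,234,50),("square",297,244,50),("bar",306,257,50),("tin",335,231,72)]: print(n,ray(c,u,v,z))
E
```

```text
round [ 535.8 -168.2   50. ]
square [ 527.5 -229.1   50. ]
pc1 [ 591.8 -144.6   56. ]
pc2 [ 695.1 -159.9   56. ]
case1 [ 518.7 -133.1   40. ]
61.46299699819396 yaw -7.760967602699451
104.42691224009266 yaw -8.424958854849455
round [ 531.7 -183.9   50. ]
square [ 528.1 -248.1   50. ]
bar [ 518.4 -321.1   50. ]
tin [ 619.4 -257.9   72. ]
```

```bash
python3 -m handwheel '[[0,0,0,0,8],[0,0,0,0,8],[0,-0.01,0.003,0.014,0],[0,0,0,0.012,0],[0,0,0,0,0]]'
```

```text
time: 2.0
eef_pos: [635.6, -178.2, 64.0]
tool_rot: [0.754, 0.656, -0.001, -0.001]
ft_force: [-0.3, 0.4, -0.0]
gripper_width: -0.003
gripper_force: 0.0
```

```bash
python3 -m handwheel '[[0,0.003,0,0.004,0],[0,0,0,0.002,0],[0,0,0,0,0]]'; python3 -m handwheel '[[0,0,0,0.002,0],[0,0,0,0,0]]';  python3 -m handwheel '[[0,0,0,0.001,0],[0,0,0,0,0]]'
```

```text
time: 2.38
eef_pos: [637.0, -175.2, 59.2]
tool_rot: [0.755, 0.656, -0.0, -0.0]
ft_force: [0.1, 0.2, -0.1]
gripper_width: -0.001
gripper_force: 0.0
time: 2.62
eef_pos: [636.9, -175.3, 57.3]
tool_rot: [0.755, 0.656, -0.0, -0.0]
ft_force: [0.5, -0.1, -0.3]
gripper_width: -0.001
gripper_force: 0.0
time: 2.88
eef_pos: [636.9, -175.3, 56.3]
tool_rot: [0.755, 0.656, -0.0, -0.0]
ft_force: [-0.3, -0.3, 0.8]
gripper_width: 0.001
gripper_force: 0.0
```

```bash
python3 -m handwheel '[[0,0,0,0.002,0],[0,0,0,0,0]]'; python3 -m handwheel '[[0,0,0,0.001,0],[0,0,0,0,0]]'
```

```text
time: 3.12
eef_pos: [637.1, -175.3, 54.5]
tool_rot: [0.755, 0.656, 0.0, 0.0]
ft_force: [-0.1, 0.6, 3.1]
gripper_width: 0.003
gripper_force: 1.5
time: 3.38
eef_pos: [637.1, -175.4, 53.5]
tool_rot: [0.755, 0.656, 0.0, 0.0]
ft_force: [-0.7, 0.2, 3.9]
gripper_width: -0.002
gripper_force: 2.1
```

```bash
python3 -m handwheel '[[0,0,0,0.001,0],[0,0,0,0,0]]'; python3 -m handwheel '[[0,0,0,-0.002,0],[0,0,0,-0.006,0],[0,0,0,-0.02,0],[0,0,0,-0.03,0],[0,0,0,0,0]]'
```

```text
time: 3.62
eef_pos: [637.1, -175.4, 52.5]
tool_rot: [0.755, 0.656, 0.0, 0.0]
ft_force: [-1.1, -0.5, 5.6]
gripper_width: 0.004
gripper_force: 2.7
time: 4.25
eef_pos: [639.1, -175.9, 114.0]
tool_rot: [0.755, 0.656, 0.002, 0.002]
ft_force: [-0.9, -0.4, -0.6]
gripper_width: -0.002
gripper_force: 0.0
```

```bash
python3 -m handwheel '[[0,-0.044,-0.035,0,0],[0,-0.044,-0.035,0,0],[0,-0.043,-0.034,0,0],[0,0,0,0.02,0],[0,0,0,0,0]]'
python3 - <<'E'
from plant import bot, optics
import cv2
c=optics.calibration("wrist");import pickle;pickle.dump(c,open("c3","wb"))
cv2.imwrite("pics/wrist3.png",optics.grab_frame("wrist"))
E
```

```text
time: 4.88
eef_pos: [514.7, -290.0, 88.9]
tool_rot: [0.755, 0.656, -0.0, -0.002]
ft_force: [0.6, -0.2, -0.7]
gripper_width: 0.003
gripper_force: 0.0
```

View pics/wrist3.png

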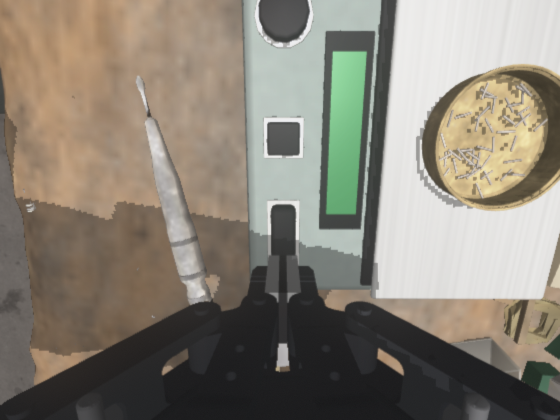

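Round (284,12), square (284,138), bar column 284 with its far end at row 205: well lined up with the fingers (283).

```bash
python3 - <<'E'
import pickle
from h import ray
c=pickle.load(open("c3","rb"))
for n,u,v,z in [("round",284,12,50),("square",284,139,50),("barend",284,206,50),("tinL",437,150,76),("tinR",560,135,76)]: print(n,ray(c,u,v,z))
E
```

```text
round [ 531.1 -169.4   50. ]
square [ 522.6 -229.7   50. ]
barend [ 517.4 -267.    50. ]
tinL [ 593.1 -243.1   76. ]
tinR [ 649.4 -244.1   76. ]
```

```bash
python3 -m handwheel '[[0,0,0,0.02,0],[0,0,0,0.012,0],[0,0,0,0.004,0],[0,0,0,0,0]]'; python3 -m handwheel '[[0,0,0,0.002,0],[0,0,0,0.001,0],[0,0,0,0.001,0],[0,0,0,0,0]]'; python3 -m handwheel '[[0,0,0,0.001,0],[0,0,0,0.001,0],[0,0,0,0.001,0],[0,0,0,0,0]]'
```

```text
time: 5.42
eef_pos: [515.7, -290.2, 53.8]
tool_rot: [0.755, 0.656, -0.0, -0.0]
ft_force: [-0.4, -0.3, 0.2]
gripper_width: -0.001
gripper_force: 0.0
time: 5.92
eef_pos: [515.7, -290.6, 50.4]
tool_rot: [0.755, 0.656, 0.0, 0.0]
ft_force: [0.6, -0.5, -1.0]
gripper_width: 0.001
gripper_force: 0.0
time: 6.42
eef_pos: [515.8, -290.6, 47.3]
tool_rot: [0.755, 0.656, 0.0, 0.0]
ft_force: [0.4, -0.2, 0.3]
gripper_width: -0.002
gripper_force: 0.6
```

```bash
python3 -m handwheel '[[0,0,0,0.001,0]]'; python3 -m handwheel '[[0,0,0,0.001,0]]';python3 -m handwheel '[[0,0,0,0.001,0]]'
```

```text
time: 6.55
eef_pos: [515.9, -290.7, 46.4]
tool_rot: [0.755, 0.656, 0.0, 0.0]
ft_force: [-0.4, 0.1, 2.8]
gripper_width: 0.0
gripper_force: 1.2
time: 6.68
eef_pos: [515.8, -290.6, 45.3]
tool_rot: [0.755, 0.656, 0.0, 0.0]
ft_force: [-1.8, -0.6, 2.5]
gripper_width: 0.003
gripper_force: 1.2
time: 6.8
eef_pos: [515.9, -290.7, 44.3]
tool_rot: [0.755, 0.656, 0.0, 0.0]
ft_force: [0.1, -0.9, 2.1]
gripper_width: 0.004
gripper_force: 1.2
```

```bash
python3 -m handwheel '[[0,0,0,0.001,0],[0,0,0,0,0]]'; python3 -m handwheel '[[0,0,0,-0.005,0],[0,0,0,-0.03,0],[0,0.04,0,-0.01,0],[0,0.042,0,0,0],[0,0.042,0,0,0]]';  python3 -m handwheel '[[0,0,0,0.015,0],[0,0,0,0,0]]'
python3 - <<'E'
from plant import bot, optics
import cv2
cv2.imwrite("pics/scene4.png",cv2.resize(optics.grab_frame("scene")[150:270,240:400],None,fx=4,fy=4,interpolation=2))
E
```

```text
time: 7.05
eef_pos: [515.8, -290.6, 43.2]
tool_rot: [0.755, 0.656, 0.0, 0.0]
ft_force: [-0.6, -0.9, 1.2]
gripper_width: -0.001
gripper_force: 0.4
time: 7.68
eef_pos: [533.0, -166.6, 88.8]
tool_rot: [0.755, 0.656, 0.0, 0.0]
ft_force: [0.9, -0.7, -0.3]
gripper_width: -0.0
gripper_force: 0.0
time: 7.92
eef_pos: [532.1, -167.6, 72.3]
tool_rot: [0.754, 0.656, -0.001, -0.001]
ft_force: [-0.3, -1.1, -0.0]
gripper_width: 0.001
gripper_force: 0.0
```

View pics/scene4.png

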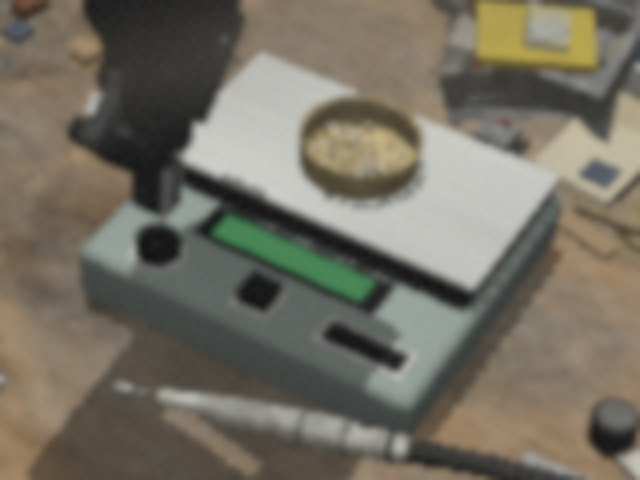

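The bar key (365,345) now lies low, the square key still stands proud, the pan is up and the tin is in place. Now the round key.

```bash
python3 -m handwheel '[[0,-0.002,-0.001,0.01,0],[0,0,0,0.008,0],[0,0,0,0.003,0],[0,0,0,0.001,0]]'; python3 -m handwheel '[[0,0,0,0.001,0],[0,0,0,0.001,0],[0,0,0,0.001,0]]'; python3 -m handwheel '[[0,0,0,0.001,0]]'
```

```text
time: 8.48
eef_pos: [531.6, -169.8, 51.0]
tool_rot: [0.755, 0.656, -0.0, -0.0]
ft_force: [-0.0, 0.1, -0.1]
gripper_width: -0.003
gripper_force: 0.0
time: 8.85
eef_pos: [531.9, -169.7, 48.6]
tool_rot: [0.755, 0.656, 0.0, 0.0]
ft_force: [-0.7, -0.3, 2.9]
gripper_width: 0.002
gripper_force: 1.2
time: 8.98
eef_pos: [531.9, -169.7, 47.5]
tool_rot: [0.755, 0.656, 0.0, 0.0]
ft_force: [-0.1, 0.4, 3.2]
gripper_width: -0.0
gripper_force: 1.2
```

```bash
python3 -m handwheel '[[0,0,0,0.001,0],[0,0,0,0.001,0]]'; python3 -m handwheel '[[0,0,0,0.001,0],[0,0,0,0.001,0],[0,0,0,0,0]]'; python3 -m handwheel '[[0,0,0,-0.005,0],[0,0,0,-0.03,0],[0,0.04,0,-0.05,0],[0,0.05,0,-0.03,0],[0,0,0,0,0]]'
python3 - <<'E'
from plant import bot, optics
import cv2
cv2.imwrite("pics/scene5.png",cv2.resize(optics.grab_frame("scene")[150:270,240:400],None,fx=4,fy=4,interpolation=2))
E
```

```text
time: 9.22
eef_pos: [531.9, -169.7, 45.3]
tool_rot: [0.755, 0.656, 0.0, 0.0]
ft_force: [0.1, -0.3, 2.2]
gripper_width: -0.0
gripper_force: 1.2
time: 9.6
eef_pos: [531.8, -169.6, 43.2]
tool_rot: [0.755, 0.656, 0.0, 0.0]
ft_force: [1.0, -0.4, 1.4]
gripper_width: 0.001
gripper_force: 0.4
time: 10.22
eef_pos: [545.8, -79.1, 159.9]
tool_rot: [0.754, 0.657, 0.002, 0.002]
ft_force: [0.1, -0.3, 0.5]
gripper_width: -0.001
gripper_force: 0.0
```

View pics/scene5.png

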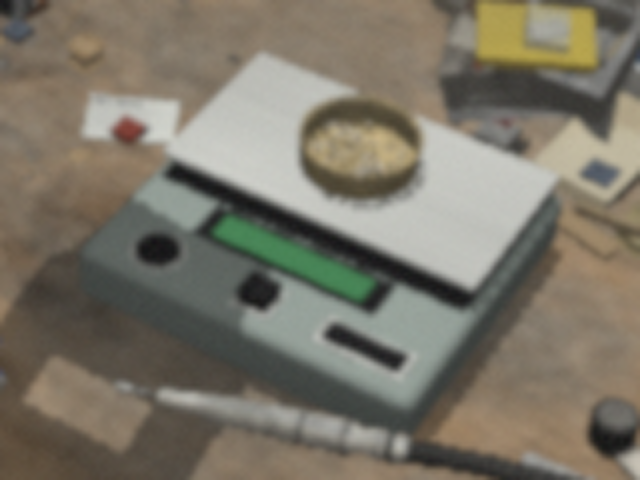

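The round key (158,248) and bar key (365,345) are both low, the square key (258,290) is proud, the pan is up and the tin has not moved.

```bash
python3 -c "
from plant import bot; print(bot.sign_off())"
```

```text
the job is handed in; nothing more can be done
None
```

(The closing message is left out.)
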